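# Fit the cushion spring on the microphone stand

### The arm

A 6-joint arm with a two-finger parallel gripper is mounted at the origin on the work surface. World frame = base frame: x ahead of the robot, y to its left, z up, the work surface at z = 0. Lengths are in m, angles in rad, forces in N, time in s.
With the tool pointing down it reaches from about 0.35 to 0.975 m from the base axis. Payload 17.4 kg.
Tool frame: the origin (TCP) lies at the very end of the fingers, on their centre line; the grasp point (between the pads) lies 19 mm behind it; x points along the fingers, y is the direction in which the jaws open and shut, and the axes are right-handed (so a half turn about x gives the same grasp; the last joint's range is limited). The gripper opens to 85 mm and grips with 20 to 120 N. Pads are 22 mm wide; open, the fingers measure 114 mm over their backs; the gripper's body (76 mm by 85 mm) begins 54 mm behind the grasp point. The pads swing forward as they close: fully open they stand 13 mm farther back than shut.
Start: joints at [-1.38, 0.116, 1.442, -0, 1.584, -0.038], TCP at [0.153, -0.657, 0.231] pointing down, gripper open.
Joint ranges: [-2.83, 2.83], [-0.83, 2.19], [0.07, 2.5], [-1.14, 4.28], [0.01, 3], [-2.97, 2.97]. Speed limits (rad/s): [1.89, 1.89, 2.22, 3.14, 3.14, 3.14].

### API

Orientations are given as [roll, pitch, yaw] about the fixed x, y, z axes, in that order (R = Rz(yaw) Ry(pitch) Rx(roll)).
In Python, from rig import robot gives the robot as it stands. The module is installed in compiled form; this text tells all that it offers.
- The arm moves only by the tool arm_command, never from a script. Its argument "motion" is a list of rows, each an object of numbers: "x", "y", "z": the shift along the tool's x, y, z in cm; "ax", "ay", "az": the turn, a rotation vector about the tool's x, y, z in rad. A call has 1 to 8 rows; each row shifts and turns the commanded pose from where the row before left it, along the tool's axes as they then stand; what a row does not reach is not made up. A row lasts 1/10 s, in which the tool goes at most 50 mm and 8.59 degrees, less where a joint would pass 70% of its speed; a pose out of reach is approached as far as the arm can. A call with a gripper value outside its range is refused whole. "grip" is the closure, from 0 (fully open) to 1 (shut), set as the call begins (left out, the last holds). The fingers move at their own pace and stop on an object; "squeeze" is the grip in N (left out, the last holds). Time passes only in rows, so rows that do not move let the fingers close. It gives the time, the measured TCP pose, the force and the opening at its end, in the units of the state.
- robot.get_obs(): the state, without advancing time (a new reading comes with each control period).
- robot.camera(name): name is "scene" or "side" or "wrist"; returns the picture (420x560x3 uint8, blue, green, red); there is no depth.
- robot.camera_model(name): a dict with "K" (3x3 intrinsics, pixels), "R" (3x3) and "t" (3): a world point X has camera coordinates R X + t. Camera axes: x right, y down, z forward; pixel columns grow to the right and rows downward; lengths in m; the calibration is good to about 2 mm. A picture is of the moment at which its call begins: read the wrist's pose just before it. camera_model takes no time and is no camera call; for the wrist camera it gives the pose at the moment of the call.
- robot.close_job(): hands the job in, once; it reports no verdict.
The state is a dict: "t": time; "joint_positions": joint angles; "qvel": joint speeds; "joint_efforts": joint torques, N m; "eef_pos": TCP position; "tool_rot": TCP orientation; "ft_force": force on the tool from outside, world axes, zero at the start; "ft_torque": the same for the moment, N m; "finger_gap": opening from 0.0 (shut) to 1.0 (fully open).
Only numpy, scipy, OpenCV 4.12 (cv2) and the standard library are available. Lean on these libraries where they do the work, as an engineer would, in place of code of your own. Each camera call takes 0.05 s, during which the arm holds its last target.

### The job

Reassemble the desk microphone stand: pick up the loose compression spring and thread it, tang end down as it stands, over the upright rod until it sits fully home on the brass seat of the base, standing straight round the rod, then let go. Whenever the spring snags on one of the rod's two brass collars, press only lightly and twist it a little until it drops through; never force it. Leave the microphone, the mug and the screwdriver where they are.

Things in the scene. Friction and masses are not known exactly. Their poses are not given: they have to be found in the camera images.
- spring_center (a point): Centre, half-way up, of the steel compression spring, which stands upright on the desk at any yaw: 95 mm long, 40 mm outside and 31 mm inside diameter, 4 mm wire, about 0.13 kg. Fixed to the upper coils, 47.5 mm above the foot of the unloaded spring. z is the spring's axis, up.
- spring_top (a point): Centre of the spring's upper end. Grip the spring here, round its outside: the upper 47 mm are stiff coils. Keep the fingertips at least 48 mm above the foot, off the springy lower coils.
- spring_foot (a point): Centre of the spring's bottom end. The lower 42 mm of coils slide straight up towards the upper ones under load, at most 25 mm: 1.2 N to start, then 0.6 N per mm (6 N at 8 mm); this point moves with them. Here the wire is bent inwards as one straight tang, on the +x side of this frame, ending 8 mm from the axis, flush with the bottom.
- stand: Microphone stand, fixed to the desk: dark round base, 130 mm diameter, 18 mm high, on it a brass seat (48 mm diameter, 6 mm high) and a vertical steel rod, 12 mm diameter, with two slotted brass collars. Origin on the rod's axis at desk level. More than 25 N between spring and stand spoils the coils.
- upper_collar (a point): Centre of the upper face, 122 mm above the desk, of the upper brass collar: 27 mm diameter, 10 mm high, does not turn. Four slots, 8 mm wide, 90 degrees apart, open from top to bottom and in to the rod: the spring's tang passes only through a slot. The angle of the slots is not given by this frame. The spring has 2 mm of play to each side round it.
- lower_collar (a point): The same for the lower collar, just like the upper one: its upper face is 65 mm above the desk. Its slots stand turned by 33 to 57 degrees from the upper one's, so they never line up; not given by this frame either.
- seat (a point): Centre of the brass seat's upper face, 24 mm above the desk, on the rod's axis: the spring's foot belongs here. The spring is then 95 mm tall on it, its top 119 mm above the desk.
- rod_end (a point): Top of the rod's round end, on the rod's axis, 132 mm above the desk.
- microphone: Bystander: black microphone lying on its side, 142 mm long, 45 mm thick, up to 44 mm high. Origin at its underside near the middle, x along it. Leave alone.
- mug: Bystander: blue mug, 80 mm diameter, 92 mm high, origin at its underside. Leave alone.
- screwdriver: Bystander: screwdriver with a yellow handle lying on the desk, 170 mm long, along its x axis, handle to -x. Leave alone.
Things that resemble listed ones, but are neither listed nor needed, are in the scene too. Of the things shaped like the part that bears spring_center, the bare steel one is meant. What is shaped like the stand but purple is not meant.

How it is judged:
On the way:
1. the spring is threaded on the rod and its foot is below the upper collar (z of spring_foot in the frame of stand below 0.11 m and horizontal distance between spring_foot and seat below 0.006 m), for 0.05 s.
At the end, for the whole second after the job is handed in: The spring stands released and relaxed round the rod, its foot within 3 mm of the brass seat in height, foot and centre within 6 mm of the rod's axis, tilted less than 0.1 rad (z of spring_foot in the frame of seat below 0.003 m and horizontal distance between each of spring_foot, spring_center and seat below 0.006 m and angle between spring_center's own z axis and vertical below 0.1 rad and distance between spring_center and spring_foot above 0.043 m); the robot touches nothing.
It fails at once if the spring is pressed against the stand with more than 25 N (contact force between spring and stand above 25 N).
It fails at once if a bystander (microphone, mug or screwdriver) is moved by more than 15 mm (distance of any of microphone, mug, screwdriver from where it was at the start of the episode above 0.015 m).
It also fails if it takes over 54 s, if anything falls off the work surface, if the arm or the gripper's body presses on something with over 40 N, if the wrist force passes 120 N, or if a joint passes its speed limit or range.

## Working session

There is one attempt and no reset: what is moved stays moved. The work goes in short steps, Python scripts to look and compute and a tool call to move; the robot and the scene stay as the last step left them, time stands still between calls to the robot, and variables do not carry over. Pictures are saved under pics/ and viewed, and the job is handed in when it is done.

Besides the shell and the picture viewer there is one more tool, called after "Call:" by a JSON object that holds its "name" and its "arguments", one argument or row to a line. arm_command: Moves the arm, as the interface text tells. Its arguments: {"type":"object","properties":{"motion":{"type":"array","items":{"type":"object","properties":{"x":{"type":"number"},"y":{"type":"number"},"z":{"type":"number"},"ax":{"type":"number"},"ay":{"type":"number"},"az":{"type":"number"}}}},"grip":{"type":"number"},"squeeze":{"type":"number"}},"required":["motion"]}

```bash
mkdir -p pics; python3 - <<'E'
from rig import robot
import cv2
o=robot.get_obs();print(o)
for n in ["scene","side","wrist"]:
    m=robot.camera_model(n);print(n,m)
    cv2.imwrite(f"pics/{n}0.png",robot.camera(n))
E
```

```text
{'t': 0.0, 'joint_positions': array([-1.37973947e+00,  1.16467744e-01,  1.44227044e+00,  1.48561548e-06,
        1.58398297e+00, -3.78034818e-02]), 'qvel': array([ 0.0001965 ,  0.00039581,  0.00028504,  0.00020261, -0.0017504 ,
       -0.00010157]), 'joint_efforts': array([-1.20507211e-03, -7.31990433e+01, -6.32494140e+01, -3.34679271e-05,
        6.25214539e-03, -2.28079699e-05]), 'eef_pos': array([ 0.15308918, -0.65721628,  0.23057125]), 'tool_rot': array([-1.60991616,  1.56966782,  1.76053686]), 'ft_force': array([-0.26383474, -0.34657847,  0.11898213]), 'ft_torque': array([ 0.01026876,  0.0188159 , -0.05751349]), 'finger_gap': 1.0011468965038746}
scene {'K': array([[389.79602512,   0.        , 275.63119846],
       [  0.        , 389.79602512, 203.12156922],
       [  0.        ,   0.        ,   1.        ]]), 'R': array([[ 0.1417197 ,  0.98978749,  0.0153707 ],
       [ 0.74012388, -0.09563553, -0.6656354 ],
       [-0.65736761,  0.10570987, -0.74611879]]), 't': array([-0.19269447, -0.34877753,  1.26163695])}
side {'K': array([[437.987955  ,   0.        , 277.94868948],
       [  0.        , 437.987955  , 204.67254596],
       [  0.        ,   0.        ,   1.        ]]), 'R': array([[-0.8815459 , -0.47205481, -0.00640916],
       [-0.23577509,  0.45198224, -0.86030353],
       [ 0.40900724, -0.75688593, -0.50974186]]), 't': array([0.56796531, 0.18931094, 0.7261846 ])}
wrist {'K': array([[317.26814203,   0.        , 274.01252116],
       [  0.        , 317.26814203, 208.96018064],
       [  0.        ,   0.        ,   1.        ]]), 'R': array([[ 2.26573900e-01, -9.73993502e-01, -9.62285794e-04],
       [-9.29662671e-01, -2.16555964e-01,  2.98045017e-01],
       [-2.90502299e-01, -6.66346208e-02, -9.54551330e-01]]), 't': array([-0.67301491, -0.0387296 ,  0.38034976])}
```

View pics/scene0.png

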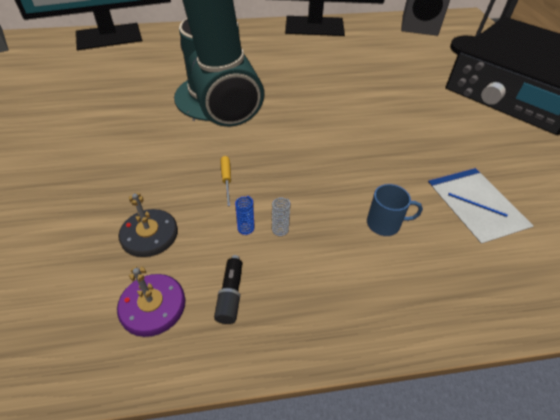

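View pics/side0.png

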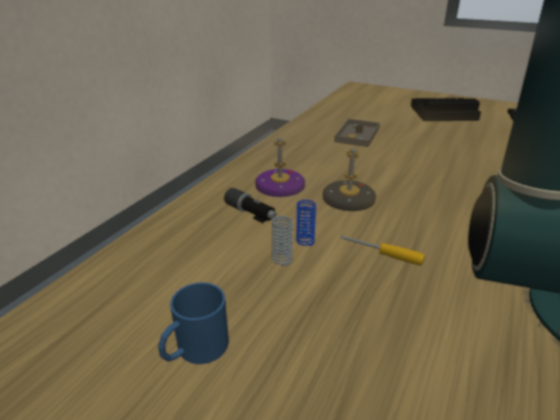

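View pics/wrist0.png

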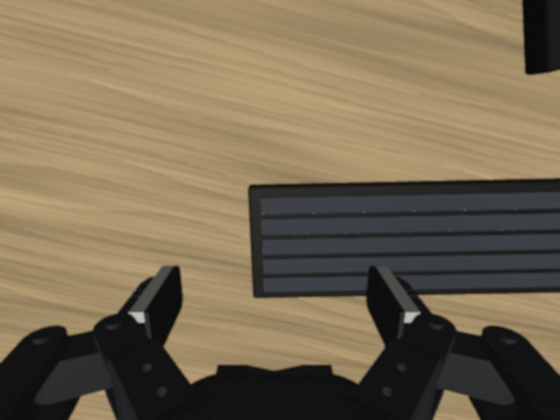

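Candidates: in the scene view, the springs are a blue one at (245,215) and a bare steel one at (281,217). The stands are a dark one at (148,232) and a purple one at (151,303). The steel spring and the dark stand are the ones meant. I'll confirm this in enlarged crops.

```bash
cat > h.py <<'E'
import numpy as np,cv2
def crop(src,dst,x0,y0,x1,y1,s):
    im=cv2.imread(src)[y0:y1,x0:x1]
    im=cv2.resize(im,None,fx=s,fy=s,interpolation=cv2.INTER_CUBIC)
    for i in range(x0,x1,10): cv2.putText(im,str(i),((i-x0)*s,8),0,.3,(0,0,255)); cv2.line(im,((i-x0)*s,9),((i-x0)*s,13),(0,0,255))
    for i in range(y0,y1,10): cv2.putText(im,str(i),(0,(i-y0)*s+3),0,.3,(0,0,255)); 
    cv2.imwrite(dst,im)
def ray(m,u,v):
    d=m["R"].T@np.linalg.inv(m["K"])@np.array([u,v,1.]); return -m["R"].T@m["t"],d
def atz(m,u,v,z):
    c,d=ray(m,u,v); return c+d*(z-c[2])/d[2]
def proj(m,X):
    p=m["K"]@(m["R"]@np.asarray(X,float)+m["t"]); return p[:2]/p[2]
def tri(obs):
    A=np.zeros((3,3));b=np.zeros(3);L=[]
    for m,u,v in obs:
        c,d=ray(m,u,v);d/=np.linalg.norm(d);P=np.eye(3)-np.outer(d,d);A+=P;b+=P@c;L.append((c,P))
    X=np.linalg.solve(A,b);return X,[np.linalg.norm(P@(X-c)) for c,P in L]
E
python3 - <<'E'
from h import *
crop("pics/scene0.png","pics/c1.png",110,180,310,270,4)
crop("pics/side0.png","pics/c2.png",260,145,390,275,4)
E
```

```text
(no output)
```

View pics/c1.png

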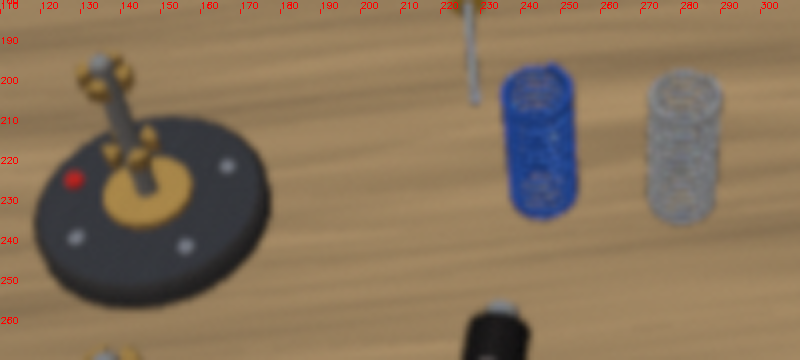

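View pics/c2.png

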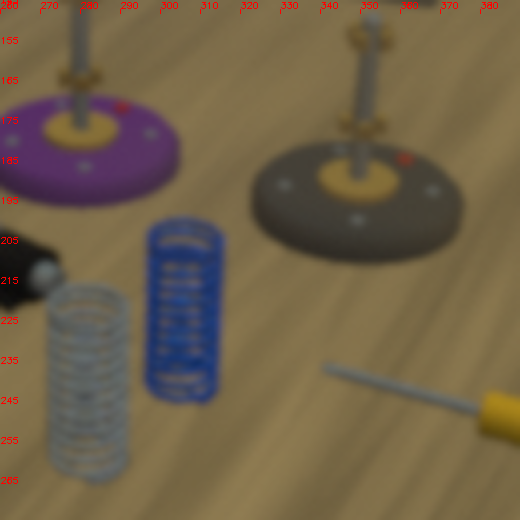

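```bash
python3 - <<'E'
from rig import robot
from h import *
s=robot.camera_model("scene");d=robot.camera_model("side")
print("top",tri([(s,281,203.5),(d,282.2,220)]),atz(s,281,203.5,.095),atz(d,282.2,220,.095))
print("rodend",tri([(s,134.7,195),(d,353.2,149.5)]),atz(s,134.7,195,.130),atz(d,353.2,149.5,.130))
print("seat",tri([(s,147,227.5),(d,349.7,190)]),atz(s,147,227.5,.024))
print("blue",atz(s,244.3,203,.095))
print("microphone",[atz(s,*p,.02) for p in((232,260),(226,321))])
print("screwdr",[atz(s,*p,.01) for p in((225,157),(229,205))], "purple",atz(s,148,300,.024))
X=atz(s,134.7,195,.130)
E
```

```text
top (array([0.57072439, 0.1219601 , 0.09344929]), [np.float64(0.0015067268678405968), np.float64(0.0015067268678404882)]) [0.57360466 0.1225807  0.095     ] [0.5691449  0.12220776 0.095     ]
rodend (array([ 0.54015413, -0.17484895,  0.12781955]), [np.float64(0.001028996791892956), np.float64(0.0010289967918929205)]) [ 0.54354469 -0.17337121  0.13      ] [ 0.53855261 -0.17207927  0.13      ]
seat (array([ 0.54008864, -0.17461885,  0.02102149]), [np.float64(0.0011645301146649193), np.float64(0.001164530114665033)]) [ 0.54382451 -0.17293355  0.024     ]
blue [0.56222899 0.04562969 0.095     ]
microphone [array([0.65180993, 0.00841119, 0.02      ]), array([ 0.78557632, -0.01189248,  0.02      ])]
screwdr [array([0.31407619, 0.01189917, 0.01      ]), array([0.48783402, 0.01170348, 0.01      ])] purple [ 0.72454496 -0.15778933  0.024     ]
```

```bash
cat >> h.py <<'E'
from scipy.spatial.transform import Rotation as Ro
def tool(o): return Ro.from_euler('xyz',o["tool_rot"]).as_matrix(),np.array(o["eef_pos"])
E
python3 - <<'E'
from rig import robot
from h import *
o=robot.get_obs();R,p=tool(o);print(R.round(3),p)
m=robot.camera_model("wrist");c=-m["R"].T@m["t"];print("cam in tool",R.T@(c-p),"\ncam axes in tool",(R.T@m["R"].T).round(3))
for t in ([.5715,.122,.23],):
    print((R.T@(np.array(t)-p)).round(3))
E
```

```text
[[-0.     0.227 -0.974]
 [ 0.001 -0.974 -0.227]
 [-1.    -0.001 -0.   ]] [ 0.15305007 -0.65726075  0.23072271]
cam in tool [-0.14333235 -0.00157851 -0.07624754] 
cam axes in tool [[-0.    -0.298  0.955]
 [ 1.    -0.     0.   ]
 [ 0.     0.955  0.298]]
[ 0.001 -0.664 -0.584]
```

```bash
cat >> h.py <<'E'
def plan(R,p,target,yaw,n):
    """rows to get to target with tool y at world angle yaw, straight line"""
    p=np.array(p);R=R.copy();a0=np.arctan2(R[1,1],R[0,1]);da=(yaw-a0+np.pi)%(2*np.pi)-np.pi
    d=(np.array(target)-p)/n
    # tidy: rows in tool axes
    for i in range(n):
        s=R.T@d*100
        print("x %.2f y %.2f z %.2f ax %.3f"%(*s,-da/n))
        R=R@Ro.from_rotvec([-da/n,0,0]).as_matrix()
E
python3 - <<'E'
from rig import robot
from h import *
o=robot.get_obs();R,p=tool(o)
plan(R,p,[.5715,.122,.23],0.2,24)
E
```

```text
x 0.01 y -2.77 z -2.43 ax -0.064
x 0.01 y -2.60 z -2.61 ax -0.064
x 0.01 y -2.43 z -2.77 ax -0.064
x 0.01 y -2.25 z -2.92 ax -0.064
x 0.01 y -2.06 z -3.06 ax -0.064
x 0.01 y -1.86 z -3.18 ax -0.064
x 0.01 y -1.65 z -3.30 ax -0.064
x 0.01 y -1.43 z -3.40 ax -0.064
x 0.01 y -1.21 z -3.48 ax -0.064
x 0.01 y -0.99 z -3.55 ax -0.064
x 0.01 y -0.76 z -3.61 ax -0.064
x 0.01 y -0.52 z -3.65 ax -0.064
x 0.01 y -0.29 z -3.67 ax -0.064
x 0.01 y -0.05 z -3.69 ax -0.064
x 0.01 y 0.19 z -3.68 ax -0.064
x 0.01 y 0.42 z -3.66 ax -0.064
x 0.01 y 0.66 z -3.63 ax -0.064
x 0.01 y 0.89 z -3.58 ax -0.064
x 0.01 y 1.11 z -3.51 ax -0.064
x 0.01 y 1.34 z -3.43 ax -0.064
x 0.01 y 1.56 z -3.34 ax -0.064
x 0.01 y 1.77 z -3.23 ax -0.064
x 0.01 y 1.97 z -3.11 ax -0.064
x 0.01 y 2.17 z -2.98 ax -0.064
```

```bash
python3 - <<'E'
from rig import robot
from h import *
o=robot.get_obs();R,p=tool(o)
plan(R,p,[.541,-.174,.23],-0.31,16)
E
```

```text
x 0.01 y -2.39 z -3.05 ax -0.064
x 0.01 y -2.19 z -3.19 ax -0.064
x 0.01 y -1.98 z -3.33 ax -0.064
x 0.01 y -1.76 z -3.45 ax -0.064
x 0.01 y -1.54 z -3.56 ax -0.064
x 0.01 y -1.30 z -3.65 ax -0.064
x 0.01 y -1.07 z -3.72 ax -0.064
x 0.01 y -0.82 z -3.78 ax -0.064
x 0.01 y -0.58 z -3.83 ax -0.064
x 0.01 y -0.33 z -3.86 ax -0.064
x 0.01 y -0.08 z -3.87 ax -0.064
x 0.01 y 0.17 z -3.87 ax -0.064
x 0.01 y 0.42 z -3.85 ax -0.064
x 0.01 y 0.67 z -3.82 ax -0.064
x 0.01 y 0.91 z -3.76 ax -0.064
x 0.01 y 1.15 z -3.70 ax -0.064
```

Call:
{"name": "arm_command", "arguments": {
  "motion": [
    {"y": -2.4, "z": -3.05, "ax": -0.064},
    {"y": -2.2, "z": -3.2, "ax": -0.064},
    {"y": -2.0, "z": -3.3, "ax": -0.064},
    {"y": -1.75, "z": -3.45, "ax": -0.064},
    {"y": -1.55, "z": -3.55, "ax": -0.064},
    {"y": -1.3, "z": -3.65, "ax": -0.064},
    {"y": -1.05, "z": -3.7, "ax": -0.064},
    {"y": -0.8, "z": -3.8, "ax": -0.064}
  ],
  "grip": 0
}}

```text
$.motion[0]: bad value
```

Call:
{"name": "arm_command", "arguments": {
  "motion": [
    {"y": -0.6, "z": -3.8, "ax": -0.064},
    {"y": -0.35, "z": -3.85, "ax": -0.064},
    {"y": -0.1, "z": -3.85, "ax": -0.064},
    {"y": 0.2, "z": -3.85, "ax": -0.064},
    {"y": 0.4, "z": -3.85, "ax": -0.064},
    {"y": 0.65, "z": -3.8, "ax": -0.064},
    {"y": 0.9, "z": -3.75, "ax": -0.064},
    {"y": 1.15, "z": -3.7, "ax": -0.064}
  ]
}}

```text
$.motion[0]: bad value
```

Call:
{"name": "arm_command", "arguments": {
  "motion": [
    {},
    {}
  ]
}}

```text
$.motion[0]: bad value
```

```bash
cat >> h.py <<'E'
def wshot(robot,n):
    import json
    o=robot.get_obs();m=robot.camera_model("wrist");cv2.imwrite(f"pics/{n}.png",robot.camera("wrist"))
    import pickle;pickle.dump((o,m),open(f"pics/{n}.pkl","wb"));R,p=tool(o)
    print("t",o["t"],"p",p.round(4),"yaw",np.arctan2(R[1,1],R[0,1]).round(3),"down",R[:,0].round(3),"j",o["joint_positions"].round(2),"f",o["ft_force"].round(2))
    return o,m
E
python3 - <<'E'
from rig import robot
from h import *
wshot(robot,"w1")
E
```

```text
t 0.15 p [ 0.1531 -0.6573  0.2307] yaw -1.342 down [-0.     0.001 -1.   ] j [-1.38  0.12  1.44  0.    1.58 -0.04] f [ 0.3   0.21 -0.2 ]
```

View pics/w1.png

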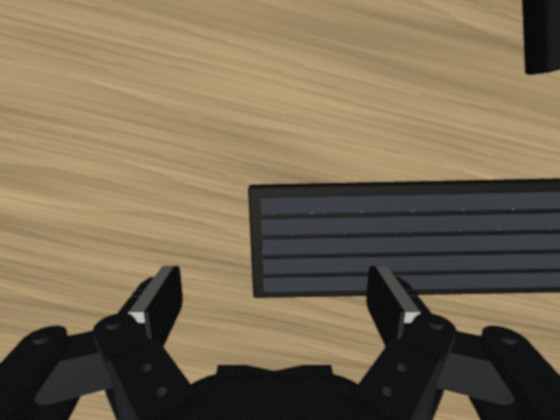

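The calls were refused, so each row probably has to carry all six numbers.

Call:
{"name": "arm_command", "arguments": {
  "motion": [
    {"x": 0, "y": -2.4, "z": -3.05, "ax": -0.064, "ay": 0, "az": 0},
    {"x": 0, "y": -2.2, "z": -3.2, "ax": -0.064, "ay": 0, "az": 0},
    {"x": 0, "y": -2.0, "z": -3.3, "ax": -0.064, "ay": 0, "az": 0},
    {"x": 0, "y": -1.75, "z": -3.45, "ax": -0.064, "ay": 0, "az": 0},
    {"x": 0, "y": -1.55, "z": -3.55, "ax": -0.064, "ay": 0, "az": 0},
    {"x": 0, "y": -1.3, "z": -3.65, "ax": -0.064, "ay": 0, "az": 0},
    {"x": 0, "y": -1.05, "z": -3.7, "ax": -0.064, "ay": 0, "az": 0},
    {"x": 0, "y": -0.8, "z": -3.8, "ax": -0.064, "ay": 0, "az": 0}
  ],
  "grip": 0
}}

```text
t: 1.0
eef_pos: [0.348, -0.4148, 0.2313]
tool_rot: [1.751, 1.571, -0.648]
ft_force: [-0.2, -0.7, -0.2]
finger_gap: 1.002
```

Call:
{"name": "arm_command", "arguments": {
  "motion": [
    {"x": 0, "y": -0.6, "z": -3.8, "ax": -0.064, "ay": 0, "az": 0},
    {"x": 0, "y": -0.35, "z": -3.85, "ax": -0.064, "ay": 0, "az": 0},
    {"x": 0, "y": -0.1, "z": -3.85, "ax": -0.064, "ay": 0, "az": 0},
    {"x": 0, "y": 0.2, "z": -3.85, "ax": -0.064, "ay": 0, "az": 0},
    {"x": 0, "y": 0.4, "z": -3.85, "ax": -0.064, "ay": 0, "az": 0},
    {"x": 0, "y": 0.65, "z": -3.8, "ax": -0.064, "ay": 0, "az": 0},
    {"x": 0, "y": 0.9, "z": -3.75, "ax": -0.064, "ay": 0, "az": 0},
    {"x": 0, "y": 1.15, "z": -3.7, "ax": -0.064, "ay": 0, "az": 0}
  ]
}}

```text
t: 1.8
eef_pos: [0.5421, -0.1745, 0.2313]
tool_rot: [1.307, 1.571, -0.579]
ft_force: [0.5, 0.3, 0.5]
finger_gap: 0.998
```

Call:
{"name": "arm_command", "arguments": {
  "motion": [
    {"x": 0, "y": 0, "z": 0, "ax": 0, "ay": 0, "az": 0}
  ]
}}

```text
t: 1.9
eef_pos: [0.5431, -0.173, 0.2309]
tool_rot: [-2.609, 1.57, 1.791]
ft_force: [-0.2, -0.7, 0.2]
finger_gap: 0.999
```

```bash
python3 - <<'E'
from rig import robot
from h import *
wshot(robot,"w2")
E
```

```text
t 1.9 p [ 0.5431 -0.173   0.2309] yaw -0.312 down [-0.     0.001 -1.   ] j [-0.35 -0.11  1.67  0.    1.58 -0.04] f [-0.22 -0.67  0.21]
```

View pics/w2.png

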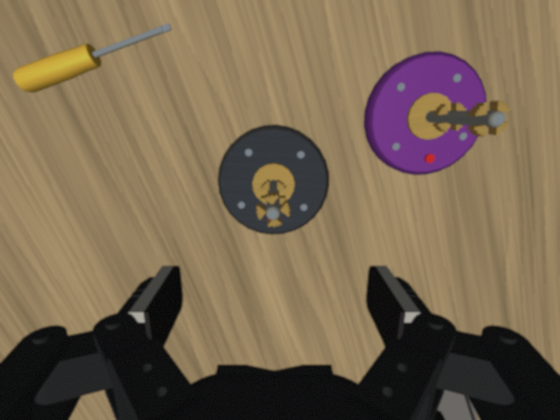

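```bash
python3 - <<'E'
from h import *
crop("pics/w2.png","pics/c3.png",225,150,325,245,8)
E
```

```text
(no output)
```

View pics/c3.png

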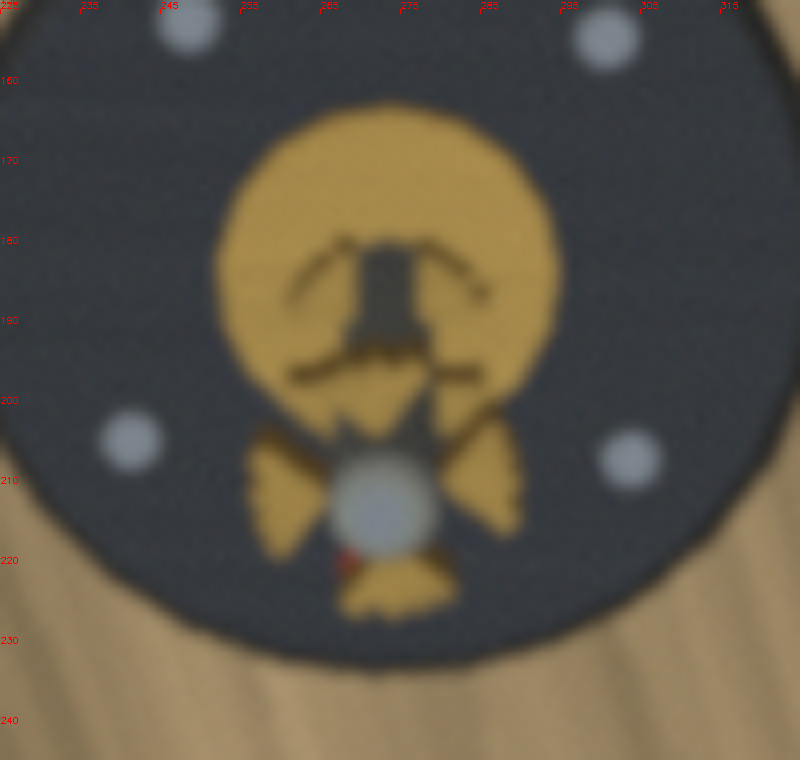

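```bash
python3 - <<'E'
from h import *
import pickle
o,m=pickle.load(open("pics/w2.pkl","rb"));R,p=tool(o)
for u,v,z in((272.8,213.3,.131),(273.6,184.2,.024),(273.2,180,.018)):
    X=atz(m,u,v,z);print(X, (R.T@(X-p)).round(4))
# wedges of upper collar
c=atz(m,272.8,213.3,.122)
for n,u,v in (("L",258.7,211.5),("B",274.3,223.5),("R",287.5,209),):
    d=atz(m,u,v,.122)-c;print(n,np.degrees(np.arctan2(d[1],d[0]))%90,np.linalg.norm(d))
E
```

```text
[ 0.5408362 -0.174309   0.131    ] [ 0.0999 -0.0017  0.0021]
[ 0.54115937 -0.17481287  0.024     ] [ 0.2069 -0.0012  0.0025]
[ 0.54180556 -0.17129703  0.018     ] [ 0.2129 -0.0017 -0.001 ]
L 64.44988133755362 0.011875240296823502
B 79.98556301589379 0.009150463755134303
R 89.19480271356989 0.012812864476586219
```

```bash
python3 - <<'E'
from rig import robot
from h import *
import pickle
o,m=pickle.load(open("pics/w2.pkl","rb"));R,p=tool(o)
plan(R,p,[.571,.122,.215],.1,8)
A=[.541,-.1746,.122];print(proj(m,A),proj(m,[.541,-.1746,.065]))
# overlay predicted collars for slot angles
E
```

```text
x 0.20 y -0.80 z -3.62 ax -0.052
x 0.20 y -0.61 z -3.65 ax -0.052
x 0.20 y -0.43 z -3.68 ax -0.052
x 0.20 y -0.24 z -3.70 ax -0.052
x 0.20 y -0.04 z -3.70 ax -0.052
x 0.20 y 0.15 z -3.70 ax -0.052
x 0.20 y 0.34 z -3.69 ax -0.052
x 0.20 y 0.53 z -3.67 ax -0.052
[273.13897702 210.20802519] [273.31439239 193.13744717]
```

Call:
{"name": "arm_command", "arguments": {
  "motion": [
    {"x": 0.2, "y": -0.8, "z": -3.6, "ax": -0.052, "ay": 0, "az": 0},
    {"x": 0.2, "y": -0.6, "z": -3.65, "ax": -0.052, "ay": 0, "az": 0},
    {"x": 0.2, "y": -0.4, "z": -3.7, "ax": -0.052, "ay": 0, "az": 0},
    {"x": 0.2, "y": -0.25, "z": -3.7, "ax": -0.052, "ay": 0, "az": 0},
    {"x": 0.2, "y": -0.05, "z": -3.7, "ax": -0.052, "ay": 0, "az": 0},
    {"x": 0.2, "y": 0.15, "z": -3.7, "ax": -0.052, "ay": 0, "az": 0},
    {"x": 0.2, "y": 0.35, "z": -3.7, "ax": -0.052, "ay": 0, "az": 0},
    {"x": 0.2, "y": 0.5, "z": -3.65, "ax": -0.052, "ay": 0, "az": 0}
  ]
}}

```text
t: 2.75
eef_pos: [0.5704, 0.1193, 0.2153]
tool_rot: [0.807, 1.57, -0.666]
ft_force: [0.6, -0.6, 1.1]
finger_gap: 1.0
```

Call:
{"name": "arm_command", "arguments": {
  "motion": [
    {"x": 0, "y": 0, "z": 0, "ax": 0, "ay": 0, "az": 0},
    {"x": 0, "y": 0, "z": 0, "ax": 0, "ay": 0, "az": 0}
  ]
}}

```text
t: 2.95
eef_pos: [0.5703, 0.1184, 0.2152]
tool_rot: [-0.811, 1.57, -2.285]
ft_force: [0.6, -0.4, -0.0]
finger_gap: 0.997
```

```bash
python3 - <<'E'
from rig import robot
from h import *
wshot(robot,"w3")
E
```

```text
t 2.95 p [0.5703 0.1184 0.2152] yaw 0.098 down [-0. -0. -1.] j [ 0.16 -0.08  1.67 -0.    1.56  0.06] f [ 0.57 -0.36 -0.01]
```

View pics/w3.png

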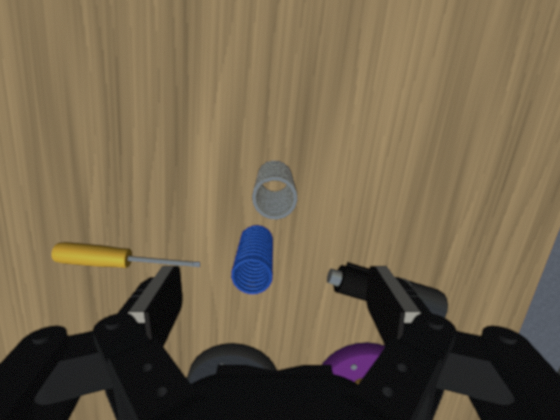

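```bash
python3 - <<'E'
from h import *
crop("pics/w3.png","pics/c4.png",240,150,310,225,8)
E
```

```text
(no output)
```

View pics/c4.png

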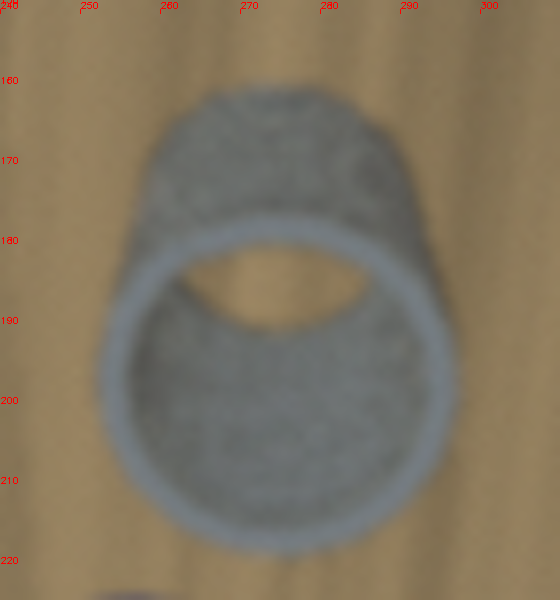

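```bash
python3 - <<'E'
from h import *
import pickle
o,m=pickle.load(open("pics/w3.pkl","rb"));R,p=tool(o)
X=atz(m,274.8,197.9,.095);print(X,(R.T@(X-p)).round(4), 2*180/8*np.linalg.norm(m["R"]@X+m["t"])/317)
E
```

```text
[0.57031303 0.12378307 0.095     ] [ 0.1202  0.0005 -0.0054] 0.038783569892378564
```

Call:
{"name": "arm_command", "arguments": {
  "motion": [
    {"x": 1, "y": 0, "z": 3.5, "ax": 0, "ay": 0, "az": 0},
    {"x": 1, "y": 0, "z": 3.5, "ax": 0, "ay": 0, "az": 0},
    {"x": 0, "y": 0, "z": 0, "ax": 0, "ay": 0, "az": 0},
    {"x": 0, "y": 0, "z": 0, "ax": 0, "ay": 0, "az": 0}
  ]
}}

```text
t: 3.4
eef_pos: [0.5772, 0.0473, 0.1954]
tool_rot: [-1.756, 1.571, 3.051]
ft_force: [0.3, 0.8, 0.2]
finger_gap: 1.004
```

```bash
python3 - <<'E'
from rig import robot
from h import *
wshot(robot,"w4")
crop("pics/w4.png","pics/c5.png",240,70,320,150,8)
E
```

```text
t 3.4 p [0.5772 0.0473 0.1954] yaw 0.095 down [-0.  0. -1.] j [ 0.04 -0.08  1.7   0.    1.52 -0.06] f [0.3  0.83 0.22]
```

View pics/c5.png

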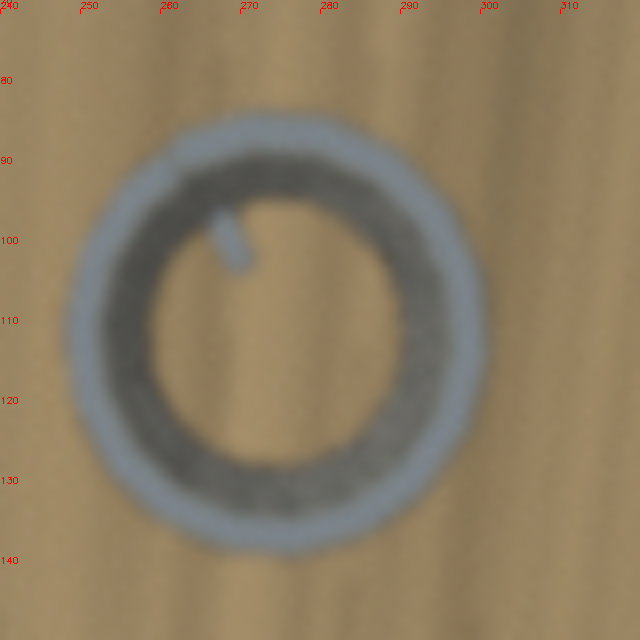

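```bash
python3 - <<'E'
from h import *
import pickle
o,m=pickle.load(open("pics/w4.pkl","rb"));R,p=tool(o)
yaw=np.arctan2(R[1,1],R[0,1])
X=atz(m,274.6,111.6,.095);print("top?",atz(m,(68+487)/16+240,(108+553)/16+70,.095))
F=atz(m,274.5,111.4,0.);print("foot",F)
a=atz(m,267.3,97.3,.002);b=atz(m,270,103,.002)
for d in (b-a,a-F,b-F): print(np.degrees(np.arctan2(d[1],d[0])),np.linalg.norm(d)*1e3)
print("yaw",np.degrees(yaw))
o,m=pickle.load(open("pics/w2.pkl","rb"))
A=np.array([.541,-.1746,.122])
P=np.array([atz(m,u,v,.122) for u,v in((288.1,201.9),(288.75,216.9),(257.8,204),(260,220),(267.9,226.5),(281.9,223.8))])
from scipy.optimize import least_squares
r=least_squares(lambda c:np.hypot(P[:,0]-c[0],P[:,1]-c[1])-c[2],[*A[:2],.0135]);print(r.x)
c=r.x[:2]
for q in P: d=q[:2]-c;print(np.degrees(np.arctan2(d[1],d[0])),np.hypot(*d))
E
```

```text
top? [0.57034658 0.12373079 0.095     ]
foot [0.57038859 0.12325387 0.        ]
-58.24009912752645 6.045883150459876
123.52651248177594 15.449544493573667
124.67754561684465 9.4915135375487
yaw 5.415085303357161
[ 0.54100565 -0.17498927  0.01417974]
13.815666742818106 0.014406445241280983
-40.957372125707515 0.014097473829076671
137.91005953286154 0.014067080115350015
-161.42678503786055 0.013922219843904236
-125.88043037745567 0.014832350586887845
-76.004165629068 0.013752863606485227
```

```bash
python3 - <<'E'
from h import *
import pickle
o,m=pickle.load(open("pics/w4.pkl","rb"));R,p=tool(o)
print(R.T@(np.array([.5703,.1237,.057])-p)*100)
E
```

```text
[13.8416084   0.03100745 -7.66940121]
```

Call:
{"name": "arm_command", "arguments": {
  "motion": [
    {"x": 0.6, "y": 0, "z": -3.8, "ax": 0, "ay": 0, "az": 0},
    {"x": 0.6, "y": 0.03, "z": -3.87, "ax": 0, "ay": 0, "az": 0},
    {"x": 2, "y": 0, "z": 0, "ax": 0, "ay": 0, "az": 0},
    {"x": 3.5, "y": 0, "z": 0, "ax": 0, "ay": 0, "az": 0},
    {"x": 3.5, "y": 0, "z": 0, "ax": 0, "ay": 0, "az": 0},
    {"x": 2.5, "y": 0, "z": 0, "ax": 0, "ay": 0, "az": 0},
    {"x": 1.1, "y": 0, "z": 0, "ax": 0, "ay": 0, "az": 0},
    {"x": 0, "y": 0, "z": 0, "ax": 0, "ay": 0, "az": 0}
  ]
}}

```text
t: 4.25
eef_pos: [0.5697, 0.1257, 0.0566]
tool_rot: [-1.556, 1.569, -3.029]
ft_force: [-0.1, -0.1, 0.3]
finger_gap: 0.998
```

```bash
python3 - <<'E'
from rig import robot
from h import *
wshot(robot,"w5")
E
```

```text
t 4.25 p [0.5697 0.1257 0.0566] yaw 0.098 down [-0.002 -0.    -1.   ] j [0.17 0.02 1.83 0.   1.29 0.08] f [-0.06 -0.11  0.28]
```

View pics/w5.png

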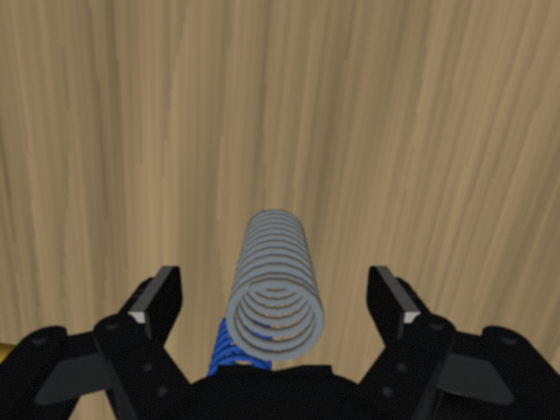

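The spring stands between the open fingers, with its top ring centred at about (275,318). I'll shift 2 mm along z and close.

Call:
{"name": "arm_command", "arguments": {
  "motion": [
    {"x": 0, "y": 0, "z": 0.2, "ax": 0, "ay": 0, "az": 0},
    {"x": 0, "y": 0, "z": 0, "ax": 0, "ay": 0, "az": 0}
  ]
}}

```text
t: 4.5
eef_pos: [0.5711, 0.1234, 0.0589]
tool_rot: [1.625, 1.569, 0.152]
ft_force: [0.3, -1.4, 0.9]
finger_gap: 1.004
```

Call:
{"name": "arm_command", "arguments": {
  "motion": [
    {"x": 0, "y": 0, "z": 0, "ax": 0, "ay": 0, "az": 0},
    {"x": 0, "y": 0, "z": 0, "ax": 0, "ay": 0, "az": 0},
    {"x": 0, "y": 0, "z": 0, "ax": 0, "ay": 0, "az": 0},
    {"x": 0, "y": 0, "z": 0, "ax": 0, "ay": 0, "az": 0},
    {"x": 0, "y": 0, "z": 0, "ax": 0, "ay": 0, "az": 0},
    {"x": 0, "y": 0, "z": 0, "ax": 0, "ay": 0, "az": 0}
  ],
  "grip": 1,
  "squeeze": 40
}}

```text
t: 5.1
eef_pos: [0.5704, 0.1235, 0.0574]
tool_rot: [1.632, 1.571, 0.159]
ft_force: [0.7, 0.1, 0.8]
finger_gap: 0.464
```

```bash
python3 - <<'E'
from rig import robot
from h import *
o,m=wshot(robot,"w6");print(o["finger_gap"])
crop("pics/w6.png","pics/c6.png",190,190,370,370,4)
E
```

```text
t 5.1 p [0.5704 0.1235 0.0574] yaw 0.098 down [ 0.  0. -1.] j [ 0.17  0.02  1.83 -0.    1.29  0.07] f [0.68 0.09 0.83]
0.46351153528940664
```

View pics/c6.png

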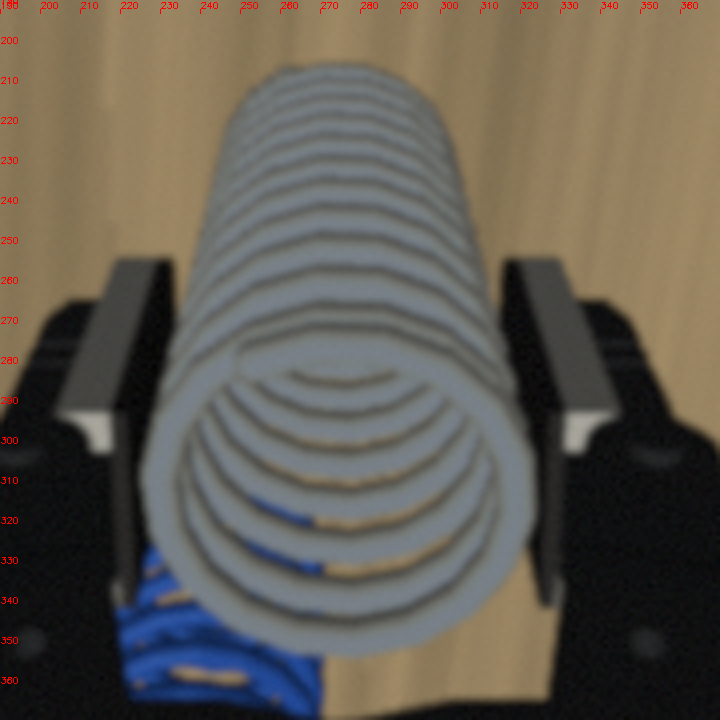

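```bash
python3 - <<'E'
from h import *
import pickle
o,m=pickle.load(open("pics/w6.pkl","rb"));R,p=tool(o)
X=atz(m,274.5,313.7,.095);print(X,(R.T@(X-p)).round(4))
print(R.T@(np.array([.541,-.1748,.22])-p)*100)
E
```

```text
[0.57023245 0.12549554 0.095     ] [-0.0376  0.0001 -0.002 ]
[-16.26537036  -5.84034212  29.39481899]
```

Call:
{"name": "arm_command", "arguments": {
  "motion": [
    {"x": -1, "y": 0, "z": 0, "ax": 0, "ay": 0, "az": 0},
    {"x": -3.5, "y": 0, "z": 0, "ax": 0, "ay": 0, "az": 0},
    {"x": -4, "y": 0, "z": 0, "ax": 0, "ay": 0, "az": 0},
    {"x": -4, "y": 0, "z": 0, "ax": 0, "ay": 0, "az": 0},
    {"x": -3.5, "y": 0, "z": 0, "ax": 0, "ay": 0, "az": 0}
  ]
}}

```text
t: 5.65
eef_pos: [0.5702, 0.1234, 0.2202]
tool_rot: [1.642, 1.57, 0.169]
ft_force: [-0.0, -0.0, -1.8]
finger_gap: 0.463
```

Call:
{"name": "arm_command", "arguments": {
  "motion": [
    {"x": 0, "y": -0.4, "z": 2, "ax": 0, "ay": 0, "az": 0},
    {"x": 0, "y": -0.8, "z": 4, "ax": 0, "ay": 0, "az": 0},
    {"x": 0, "y": -0.8, "z": 4.2, "ax": 0, "ay": 0, "az": 0},
    {"x": 0, "y": -0.84, "z": 4.2, "ax": 0, "ay": 0, "az": 0},
    {"x": 0, "y": -0.8, "z": 4.2, "ax": 0, "ay": 0, "az": 0},
    {"x": 0, "y": -0.8, "z": 4, "ax": 0, "ay": 0, "az": 0},
    {"x": 0, "y": -0.8, "z": 4, "ax": 0, "ay": 0, "az": 0},
    {"x": 0, "y": -0.6, "z": 2.8, "ax": 0, "ay": 0, "az": 0}
  ]
}}

```text
t: 6.45
eef_pos: [0.5403, -0.1771, 0.2179]
tool_rot: [0.187, 1.57, -1.287]
ft_force: [1.1, -0.2, -0.6]
finger_gap: 0.466
```

Call:
{"name": "arm_command", "arguments": {
  "motion": [
    {"x": 0, "y": 0, "z": 0, "ax": 0, "ay": 0, "az": 0},
    {"x": 0, "y": 0, "z": 0, "ax": 0, "ay": 0, "az": 0}
  ]
}}

```text
t: 6.65
eef_pos: [0.5408, -0.1752, 0.2176]
tool_rot: [-3.069, 1.571, 1.74]
ft_force: [-0.6, 0.0, -2.3]
finger_gap: 0.461
```

```bash
python3 - <<'E'
from rig import robot
from h import *
o,m=wshot(robot,"w7");
for n in("scene","side"): cv2.imwrite(f"pics/{n}7.png",robot.camera(n))
crop("pics/w7.png","pics/c7.png",190,190,370,370,4)
crop("pics/scene7.png","pics/s7.png",90,100,200,240,5)
crop("pics/side7.png","pics/d7.png",310,50,410,200,5)
E
```

```text
t 6.65 p [ 0.5408 -0.1752  0.2176] yaw 0.097 down [-0.  0. -1.] j [-0.36 -0.11  1.69  0.    1.56 -0.46] f [-0.58  0.05 -2.28]
```

View pics/s7.png

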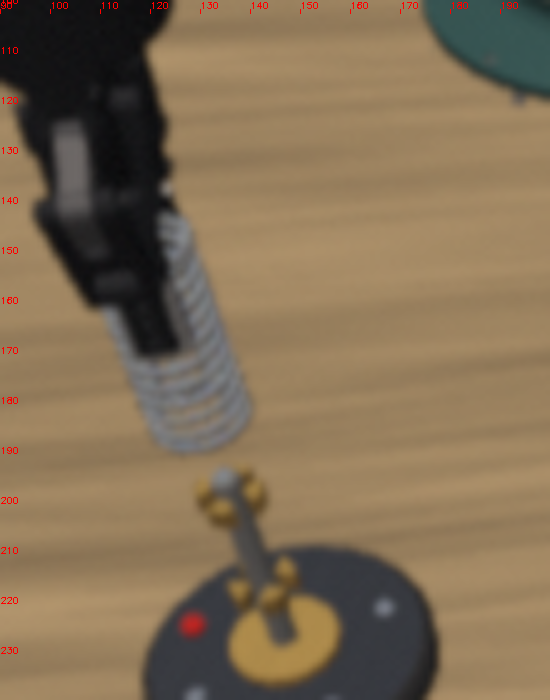

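View pics/d7.png

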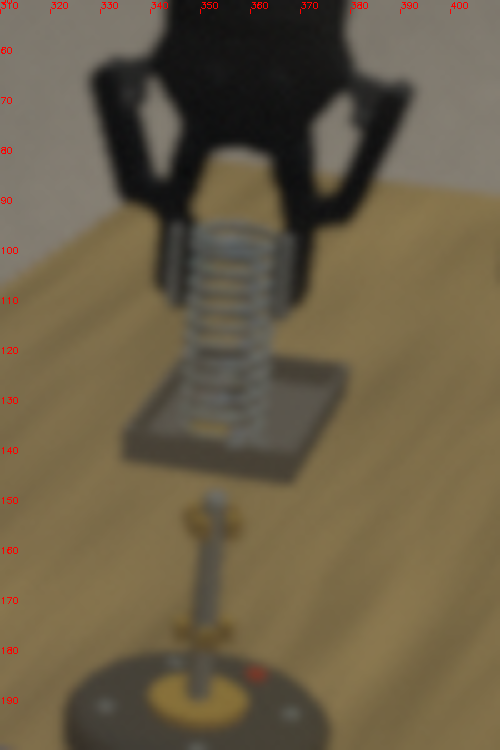

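View pics/c7.png

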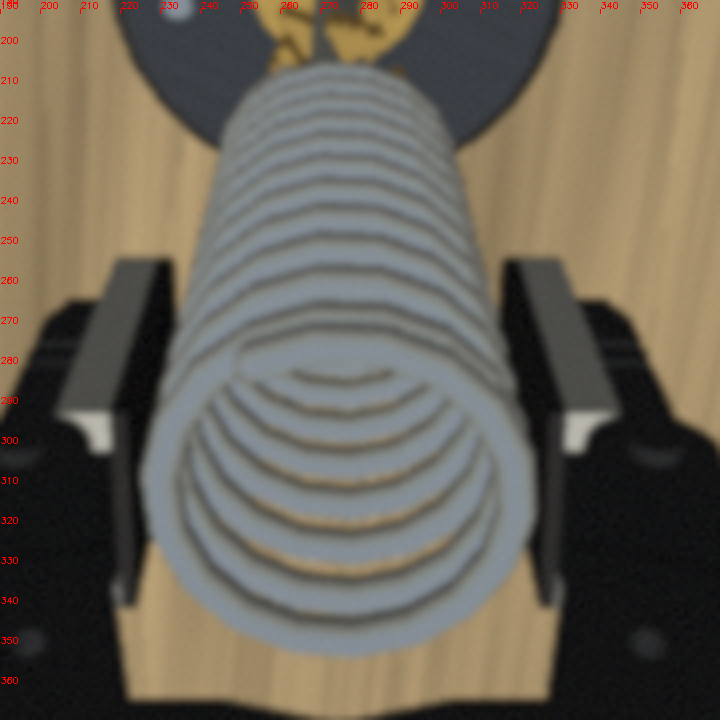

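```bash
python3 - <<'E'
from rig import robot
from h import *
import pickle
o,_=pickle.load(open("pics/w7.pkl","rb"));R,p=tool(o)
for n in("scene","side"):
    m=robot.camera_model(n)
    print(n,"rod",proj(m,[.541,-.1748,.131]),"seat",proj(m,[.541,-.1748,.024]),"foot",proj(m,p+[0,0,-.0574]),"z-2mm",proj(m,p+R@[0.0574,0,-.002]), "10up",proj(m,p+[0,0,-.0474]))
    print(proj(m,p+[0,0.,0]))
E
```

```text
scene rod [133.97002896 193.8173488 ] seat [146.23796465 226.59645225] foot [129.96902556 183.61003692] z-2mm [131.02546966 183.44796626] 10up [128.61890593 180.00734665]
[121.84142452 161.92215931]
side rod [352.63022708 148.4857507 ] seat [349.09594267 189.12399474] foot [353.81764678 136.55998052] z-2mm [353.59921189 136.86889824] 10up [354.17876731 132.41657645]
[355.94216218 112.18383745]
```

Call:
{"name": "arm_command", "arguments": {
  "motion": [
    {"x": 1, "y": 0, "z": 0, "ax": 0, "ay": 0, "az": 0},
    {"x": 1, "y": 0, "z": 0, "ax": 0, "ay": 0, "az": 0},
    {"x": 0.8, "y": 0, "z": 0, "ax": 0, "ay": 0, "az": 0},
    {"x": 0.4, "y": 0, "z": 0, "ax": 0, "ay": 0, "az": 0},
    {"x": 0.2, "y": 0, "z": 0, "ax": 0, "ay": 0, "az": 0},
    {"x": 0, "y": 0, "z": 0, "ax": 0, "ay": 0, "az": 0}
  ]
}}

```text
t: 7.4
eef_pos: [0.541, -0.1748, 0.1831]
tool_rot: [-2.023, 1.571, 2.788]
ft_force: [-0.1, -0.2, -2.4]
finger_gap: 0.462
```

```bash
python3 - <<'E'
from rig import robot
from h import *
o,m=wshot(robot,"w8");
for n in("scene","side"): cv2.imwrite(f"pics/{n}8.png",robot.camera(n))
a=cv2.resize(cv2.imread("pics/scene8.png")[140:240,90:180],None,fx=5,fy=5,interpolation=2)
b=cv2.resize(cv2.imread("pics/side8.png")[90:190,310:370],None,fx=5,fy=5,interpolation=2)
cv2.imwrite("pics/sd8.png",np.hstack([a,b]))
E
```

```text
t 7.4 p [ 0.541  -0.1748  0.1831] yaw 0.098 down [-0.  0. -1.] j [-0.36 -0.1   1.74 -0.    1.5  -0.46] f [-0.13 -0.15 -2.37]
```

View pics/sd8.png

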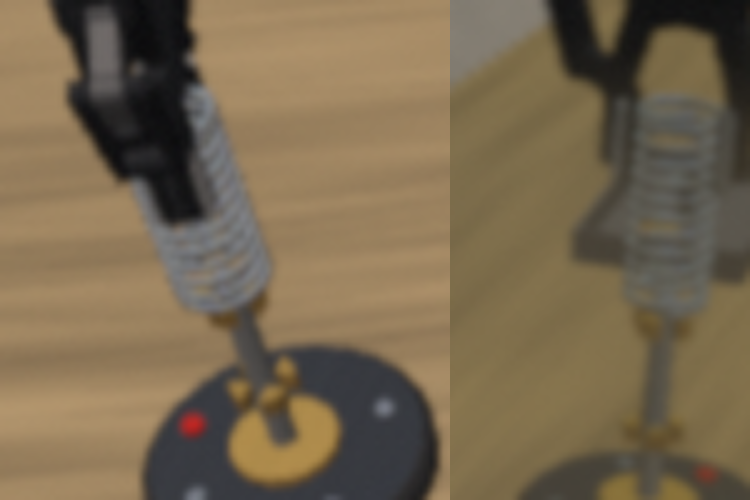

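View pics/w8.png

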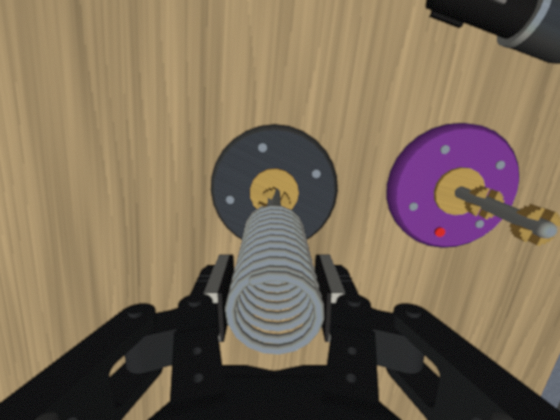

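The spring's foot is centred over the rod end and nothing is touching it; the -2.4 N is its own weight. Next I'll go down gently onto the upper collar.

Call:
{"name": "arm_command", "arguments": {
  "motion": [
    {"x": 0.2, "y": 0, "z": 0, "ax": 0, "ay": 0, "az": 0},
    {"x": 0.2, "y": 0, "z": 0, "ax": 0, "ay": 0, "az": 0},
    {"x": 0.2, "y": 0, "z": 0, "ax": 0, "ay": 0, "az": 0},
    {"x": 0, "y": 0, "z": 0, "ax": 0, "ay": 0, "az": 0}
  ]
}}

```text
t: 7.95
eef_pos: [0.5409, -0.1748, 0.1768]
tool_rot: [-2.028, 1.57, 2.782]
ft_force: [-0.6, 0.3, -1.1]
finger_gap: 0.464
```

Call:
{"name": "arm_command", "arguments": {
  "motion": [
    {"x": 0.2, "y": 0, "z": 0, "ax": 0, "ay": 0, "az": 0},
    {"x": 0, "y": 0, "z": 0, "ax": 0, "ay": 0, "az": 0}
  ]
}}

```text
t: 8.15
eef_pos: [0.5409, -0.1748, 0.175]
tool_rot: [-2.072, 1.57, 2.739]
ft_force: [0.5, -0.3, -1.3]
finger_gap: 0.464
```

Call:
{"name": "arm_command", "arguments": {
  "motion": [
    {"x": 0, "y": 0, "z": 0, "ax": 0, "ay": 0, "az": 0}
  ]
}}

```text
t: 8.25
eef_pos: [0.541, -0.1748, 0.1753]
tool_rot: [-2.106, 1.571, 2.705]
ft_force: [0.4, 0.4, -1.7]
finger_gap: 0.464
```

There is no upward force 4 mm below the collar's top, so the tang is in a slot. I'll carry on in small steps.

Call:
{"name": "arm_command", "arguments": {
  "motion": [
    {"x": 0.2, "y": 0, "z": 0, "ax": 0, "ay": 0, "az": 0},
    {"x": 0.2, "y": 0, "z": 0, "ax": 0, "ay": 0, "az": 0},
    {"x": 0.2, "y": 0, "z": 0, "ax": 0, "ay": 0, "az": 0},
    {"x": 0, "y": 0, "z": 0, "ax": 0, "ay": 0, "az": 0}
  ]
}}

```text
t: 8.65
eef_pos: [0.5409, -0.1748, 0.1689]
tool_rot: [-2.084, 1.57, 2.727]
ft_force: [-0.3, 0.6, -1.6]
finger_gap: 0.464
```

Call:
{"name": "arm_command", "arguments": {
  "motion": [
    {"x": 0.3, "y": 0, "z": 0, "ax": 0, "ay": 0, "az": 0},
    {"x": 0.4, "y": 0, "z": 0, "ax": 0, "ay": 0, "az": 0},
    {"x": 0.4, "y": 0, "z": 0, "ax": 0, "ay": 0, "az": 0},
    {"x": 0, "y": 0, "z": 0, "ax": 0, "ay": 0, "az": 0}
  ]
}}

```text
t: 9.05
eef_pos: [0.5407, -0.1748, 0.1574]
tool_rot: [-2.028, 1.57, 2.782]
ft_force: [-0.4, 0.7, -1.3]
finger_gap: 0.465
```

```bash
python3 - <<'E'
from rig import robot
from h import *
o,m=wshot(robot,"w9");
for n in("scene","side"): cv2.imwrite(f"pics/{n}9.png",robot.camera(n))
a=cv2.resize(cv2.imread("pics/scene9.png")[150:250,90:180],None,fx=5,fy=5,interpolation=2)
b=cv2.resize(cv2.imread("pics/side9.png")[100:200,310:370],None,fx=5,fy=5,interpolation=2)
cv2.imwrite("pics/sd9.png",np.hstack([a,b]))
E
```

```text
t 9.05 p [ 0.5407 -0.1748  0.1574] yaw 0.098 down [-0.001  0.    -1.   ] j [-0.36 -0.09  1.77  0.    1.46 -0.46] f [-0.41  0.66 -1.34]
```

View pics/sd9.png

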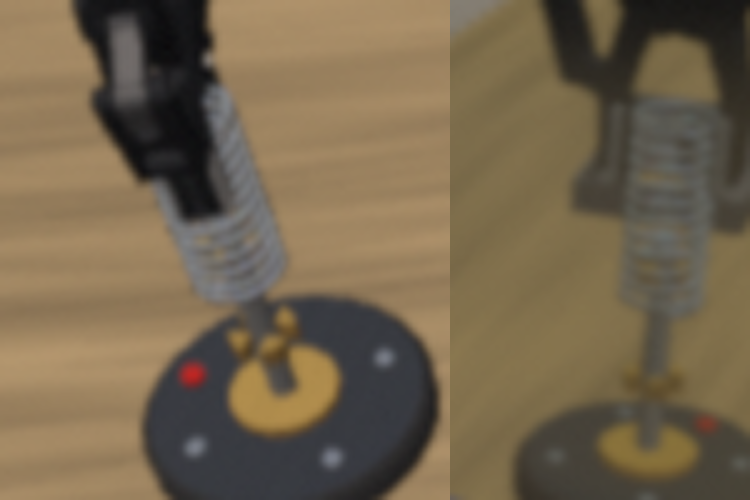

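Call:
{"name": "arm_command", "arguments": {
  "motion": [
    {"x": 0.4, "y": 0, "z": 0, "ax": -0.1, "ay": 0, "az": 0},
    {"x": 0.5, "y": 0, "z": 0, "ax": -0.1, "ay": 0, "az": 0},
    {"x": 0.5, "y": 0, "z": 0, "ax": -0.1, "ay": 0, "az": 0},
    {"x": 0.5, "y": 0, "z": 0, "ax": -0.1, "ay": 0, "az": 0},
    {"x": 0.5, "y": 0, "z": 0, "ax": -0.1, "ay": 0, "az": 0},
    {"x": 0.4, "y": 0, "z": 0, "ax": -0.1, "ay": 0, "az": 0},
    {"x": 0.3, "y": 0, "z": 0, "ax": -0.06, "ay": 0, "az": 0},
    {"x": 0, "y": 0, "z": 0, "ax": 0, "ay": 0, "az": 0}
  ]
}}

```text
t: 10.0
eef_pos: [0.5409, -0.1748, 0.1271]
tool_rot: [-2.753, 1.57, 2.719]
ft_force: [-0.2, 0.4, -0.5]
finger_gap: 0.464
```

```bash
python3 - <<'E'
from rig import robot
from h import *
o,m=wshot(robot,"w10");
crop("pics/w10.png","pics/c10.png",215,130,335,240,6)
E
```

```text
t 10.0 p [ 0.5409 -0.1748  0.1271] yaw 0.759 down [-0.  0. -1.] j [-0.36 -0.07  1.8   0.    1.41 -1.12] f [-0.16  0.44 -0.55]
```

View pics/c10.png

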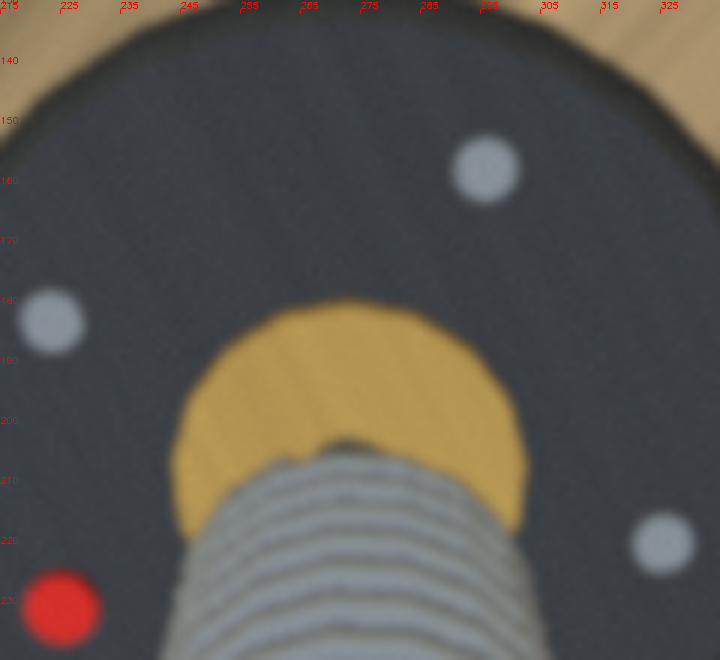

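Call:
{"name": "arm_command", "arguments": {
  "motion": [
    {"x": 0.3, "y": 0, "z": 0, "ax": 0, "ay": 0, "az": 0},
    {"x": 0.3, "y": 0, "z": 0, "ax": 0, "ay": 0, "az": 0},
    {"x": 0.2, "y": 0, "z": 0, "ax": 0, "ay": 0, "az": 0},
    {"x": 0, "y": 0, "z": 0, "ax": 0, "ay": 0, "az": 0},
    {"x": 0, "y": 0, "z": 0, "ax": 0, "ay": 0, "az": 0}
  ]
}}

```text
t: 10.55
eef_pos: [0.541, -0.1749, 0.1193]
tool_rot: [-1.658, 1.571, -2.471]
ft_force: [-0.2, -0.2, -1.8]
finger_gap: 0.464
```

```bash
python3 - <<'E'
from rig import robot
o=robot.get_obs();print(o["t"],o["ft_force"],o["ft_torque"])
E
```

```text
10.55 [-0.23790203 -0.17719162 -1.78535467] [ 0.00579145  0.04589507 -0.04208169]
```

Call:
{"name": "arm_command", "arguments": {
  "motion": [
    {"x": 0.2, "y": 0, "z": 0, "ax": 0, "ay": 0, "az": 0},
    {"x": 0.2, "y": 0, "z": 0, "ax": 0, "ay": 0, "az": 0},
    {"x": 0, "y": 0, "z": 0, "ax": 0, "ay": 0, "az": 0}
  ]
}}

```text
t: 10.85
eef_pos: [0.5409, -0.1748, 0.115]
tool_rot: [-2.717, 1.57, 2.754]
ft_force: [0.9, -0.9, -1.7]
finger_gap: 0.465
```

Call:
{"name": "arm_command", "arguments": {
  "motion": [
    {"x": 0.3, "y": 0, "z": 0, "ax": 0, "ay": 0, "az": 0},
    {"x": 0.4, "y": 0, "z": 0, "ax": 0, "ay": 0, "az": 0},
    {"x": 0.4, "y": 0, "z": 0, "ax": 0, "ay": 0, "az": 0},
    {"x": 0, "y": 0, "z": 0, "ax": 0, "ay": 0, "az": 0}
  ]
}}

```text
t: 11.25
eef_pos: [0.5408, -0.1747, 0.1035]
tool_rot: [-2.769, 1.57, 2.702]
ft_force: [-1.2, 0.4, -1.4]
finger_gap: 0.463
```

Call:
{"name": "arm_command", "arguments": {
  "motion": [
    {"x": 0.5, "y": 0, "z": 0, "ax": 0, "ay": 0, "az": 0},
    {"x": 0.5, "y": 0, "z": 0, "ax": 0, "ay": 0, "az": 0},
    {"x": 0.5, "y": 0, "z": 0, "ax": 0, "ay": 0, "az": 0},
    {"x": 0.4, "y": 0, "z": 0, "ax": 0, "ay": 0, "az": 0},
    {"x": 0.2, "y": 0, "z": 0, "ax": 0, "ay": 0, "az": 0},
    {"x": 0, "y": 0, "z": 0, "ax": 0, "ay": 0, "az": 0}
  ]
}}

```text
t: 11.85
eef_pos: [0.5409, -0.1748, 0.0829]
tool_rot: [-2.806, 1.57, 2.665]
ft_force: [0.1, 0.9, -1.4]
finger_gap: 0.468
```

```bash
python3 - <<'E'
from rig import robot
from h import *
o,m=wshot(robot,"w11");
for n in("scene","side"): cv2.imwrite(f"pics/{n}11.png",robot.camera(n))
a=cv2.resize(cv2.imread("pics/scene11.png")[150:250,90:180],None,fx=5,fy=5,interpolation=2)
b=cv2.resize(cv2.imread("pics/side11.png")[110:210,310:370],None,fx=5,fy=5,interpolation=2)
cv2.imwrite("pics/sd11.png",np.hstack([a,b]))
E
```

```text
t 11.85 p [ 0.5409 -0.1748  0.0829] yaw 0.758 down [-0.  0. -1.] j [-0.36 -0.03  1.84  0.    1.33 -1.12] f [ 0.09  0.91 -1.44]
```

View pics/sd11.png

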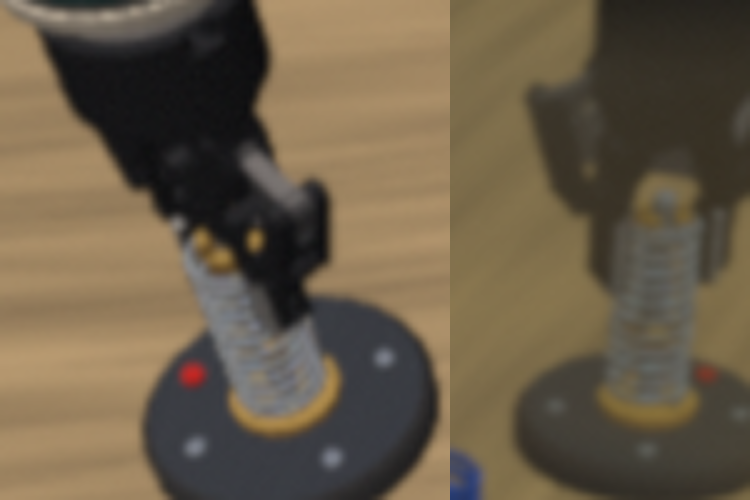

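View pics/w11.png

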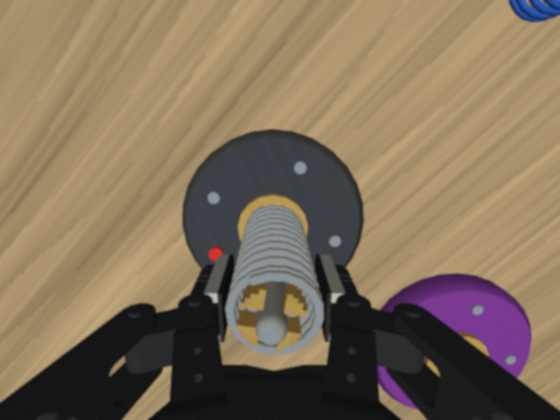

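The spring is on the rod with both collars inside it, and its foot is about 1.5 mm above the seat. I'll make contact gently.

Call:
{"name": "arm_command", "arguments": {
  "motion": [
    {"x": 0.1, "y": 0, "z": 0, "ax": 0, "ay": 0, "az": 0},
    {"x": 0.1, "y": 0, "z": 0, "ax": 0, "ay": 0, "az": 0},
    {"x": 0, "y": 0, "z": 0, "ax": 0, "ay": 0, "az": 0},
    {"x": 0, "y": 0, "z": 0, "ax": 0, "ay": 0, "az": 0}
  ]
}}

```text
t: 12.4
eef_pos: [0.5411, -0.1749, 0.0815]
tool_rot: [0.271, 1.571, -0.542]
ft_force: [-1.8, -0.5, -0.1]
finger_gap: 0.46
```

Call:
{"name": "arm_command", "arguments": {
  "motion": [
    {"x": 0, "y": 0, "z": 0, "ax": 0, "ay": 0, "az": 0},
    {"x": 0, "y": 0, "z": 0, "ax": 0, "ay": 0, "az": 0}
  ]
}}

```text
t: 12.6
eef_pos: [0.541, -0.1749, 0.0814]
tool_rot: [0.321, 1.571, -0.492]
ft_force: [-2.1, 0.3, 0.6]
finger_gap: 0.465
```

Call:
{"name": "arm_command", "arguments": {
  "motion": [
    {"x": 0, "y": 0, "z": 0, "ax": 0, "ay": 0, "az": 0},
    {"x": 0, "y": 0, "z": 0, "ax": 0, "ay": 0, "az": 0},
    {"x": 0, "y": 0, "z": 0, "ax": 0, "ay": 0, "az": 0},
    {"x": 0, "y": 0, "z": 0, "ax": 0, "ay": 0, "az": 0},
    {"x": 0, "y": 0, "z": 0, "ax": 0, "ay": 0, "az": 0},
    {"x": 0, "y": 0, "z": 0, "ax": 0, "ay": 0, "az": 0}
  ],
  "grip": 0
}}

```text
t: 13.2
eef_pos: [0.541, -0.1748, 0.0813]
tool_rot: [2.638, 1.571, 1.825]
ft_force: [0.2, 0.1, -0.1]
finger_gap: 1.003
```

Call:
{"name": "arm_command", "arguments": {
  "motion": [
    {"x": -1, "y": 0, "z": 0, "ax": 0, "ay": 0, "az": 0},
    {"x": -2, "y": 0, "z": 0, "ax": 0, "ay": 0, "az": 0},
    {"x": -3, "y": 0, "z": 0, "ax": 0, "ay": 0, "az": 0},
    {"x": -3, "y": 0, "z": 0, "ax": 0, "ay": 0, "az": 0},
    {"x": -3, "y": 0, "z": 0, "ax": 0, "ay": 0, "az": 0},
    {"x": -2, "y": 0, "z": 0, "ax": 0, "ay": 0, "az": 0},
    {"x": 0, "y": 0, "z": 0, "ax": 0, "ay": 0, "az": 0}
  ]
}}

```text
t: 13.9
eef_pos: [0.5418, -0.1752, 0.2254]
tool_rot: [0.458, 1.566, -0.355]
ft_force: [-0.2, -0.8, 0.5]
finger_gap: 1.005
```

```bash
python3 - <<'E'
from rig import robot
from h import *
o,m=wshot(robot,"w12");
for n in("scene","side"): cv2.imwrite(f"pics/{n}12.png",robot.camera(n))
a=cv2.resize(cv2.imread("pics/scene12.png")[160:260,90:180],None,fx=4,fy=4,interpolation=2)
b=cv2.resize(cv2.imread("pics/side12.png")[110:210,310:400],None,fx=4,fy=4,interpolation=2)
cv2.imwrite("pics/sd12.png",np.hstack([a,b]))
crop("pics/w12.png","pics/c12.png",210,110,340,240,5)
E
```

```text
t 13.9 p [ 0.5418 -0.1752  0.2254] yaw 0.758 down [ 0.005 -0.002 -1.   ] j [-0.36 -0.12  1.68  0.    1.57 -1.12] f [-0.21 -0.75  0.52]
```

View pics/sd12.png

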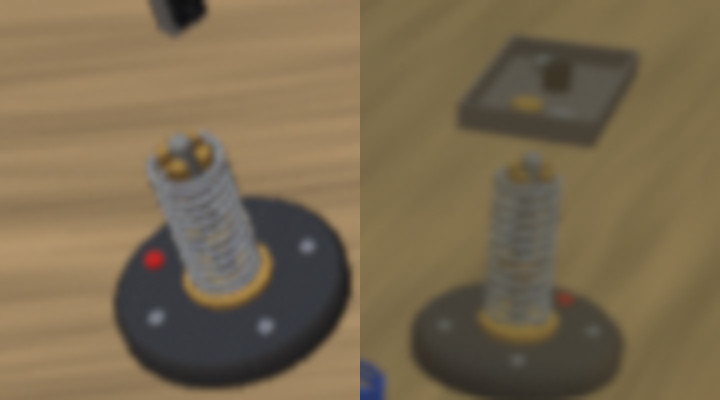

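View pics/c12.png

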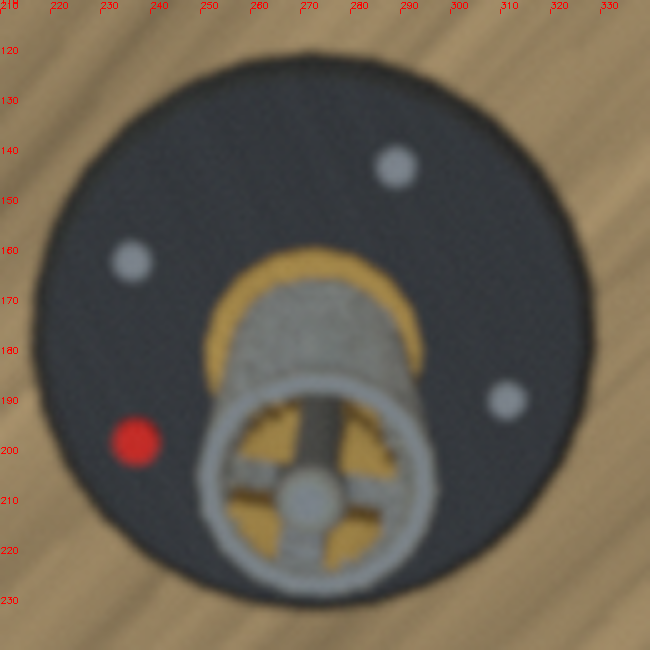

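View pics/scene12.png

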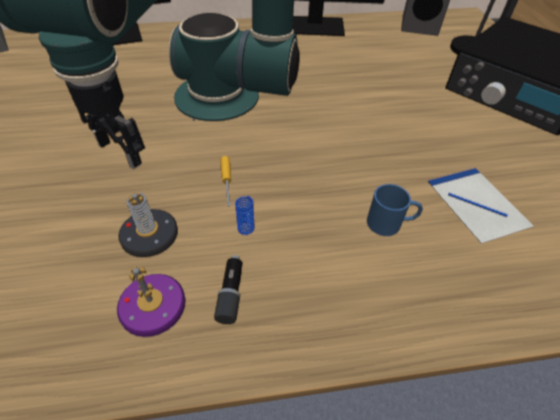

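```bash
python3 - <<'E'
from rig import robot
from h import *
import pickle
o,m=pickle.load(open("pics/w12.pkl","rb"))
for z in (.119,.124):
    X=atz(m,273.5,207.1,z);d=np.linalg.norm(m["R"]@X+m["t"]);print(X,"outer dia mm",241/5*d/317.3*1e3)
print("rod",atz(m,272,209.5,.131))
print(robot.close_job())
E
```

```text
[ 0.54188833 -0.17428036  0.119     ] outer dia mm 39.67775192175751
[ 0.54081808 -0.17315292  0.124     ] outer dia mm 38.88235572229149
rod [ 0.53981953 -0.17381844  0.131     ]
the job is handed in; nothing more can be done
None
```

The bare steel spring is on the dark stand's rod, seated and released, and I've handed the job in at about 14 s of the 54 s allowed. `close_job` gives no verdict, so success is judged from my own checks below.

**What I did:**
- **Grip:** I held the spring by its stiff upper coils and threaded it over the rod with the tang already lined up with a slot in the upper collar.
- **Lower collar:** I turned the spring about 38° before reaching it, and it went through without snagging.
- **Seating:** I set it down with roughly 2 N on the seat, opened the gripper and backed straight up.

**Last checks:**
- **Position:** At the seated height of 119 mm, the spring's top measures about (0.542, -0.174), within about 1 mm of the rod's axis at (0.541, -0.175). It measures 39.7 mm across there, against the given 40 mm.
- **Seating and tilt:** All three cameras show the spring upright with its foot on the brass seat. I judged both by eye rather than measuring them.
- **Forces:** No reading showed a snag. The highest upward force was about 2 N, at the seat, and all readings stayed far below the 25 N limit.
- **Bystanders:** The microphone, mug and screwdriver look unmoved in the final picture, and the gripper is clear of everything.

**Disagreements:**
- The scene and side cameras disagreed by about 5 mm on the rod and spring positions, so I relied on the wrist camera.
- The rod-tip reading in the last wrist picture was about 1 to 1.5 mm off the earlier one, which is within the calibration.
- My first move calls were refused because each row needs all six numbers. That moved nothing.

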